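# Crank the red fly under the curing lamp

## Robot

A 6-joint arm with a two-finger parallel gripper is mounted at the origin on the work surface. World frame = base frame: x ahead of the robot, y to its left, z up, the work surface at z = 0. Lengths are in m, angles in degrees, forces in N, time in s.
With the tool pointing down it reaches from about 0.3 to 0.75 m from the base axis. Payload 8.5 kg.
Tool frame: the origin (TCP) lies on the centre line of the jaws, within the pads' length; the fingertips stand 11 mm ahead of it and the grasp point (between the pads) lies 8 mm behind it; x points along the fingers, y is the direction in which the jaws open and shut, and the axes are right-handed (so a half turn about x gives the same grasp; the last joint's range is limited). The gripper opens to 85 mm and grips with 20 to 120 N. Pads are 22 mm wide; open, the fingers measure 114 mm over their backs; the gripper's body (76 mm by 85 mm) begins 54 mm behind the grasp point. The pads swing forward as they close: fully open they stand 13 mm farther back than shut.
Start: joints at [53.784, 21.807, 74.336, -0, 83.858, -12.336], TCP at [0.223, 0.503, 0.214] pointing down, gripper open.
Joint ranges: [-178.18, 178.18], [-50.72, 133.34], [12.68, 142.11], [-81.47, 261.47], [9.98, 163.14], [-165.26, 165.26]. Speed limits (degrees/s): [136.94, 136.94, 180, 180, 180, 180].

## Interface

Orientations are given as a 3x3 rotation matrix whose columns are the frame's x, y, z axes.
In Python, from rig import env gives the robot as it stands.
- The arm moves only by the tool carry_out, never from a script. Its argument "motion" is a list that holds one entry, the list of rows, each a list of 7 numbers: the shift along the tool's x, y, z in cm, then the turn, a rotation vector about the tool's x, y, z in rad, then the finger opening in cm, from 0 to 8.54. A call has 1 to 5 rows; each row is the pose to reach, as a shift and turn from the pose commanded when the call began, along the tool's axes at that moment; what a row does not reach only later rows make up. A row lasts 1/12 s, in which the tool goes at most 41.7 mm and 7.16 degrees, less where a joint would pass 70% of its speed; a pose out of reach is approached as far as the arm can. A call with a gripper value outside its range is refused whole. The fingers move at their own pace and stop on an object; "grip_force" is the grip in N (left out, the last holds). Time passes only in rows, so rows that repeat a pose let the fingers close. It gives the time, the measured TCP pose, the force and the opening at its end, in the units of the state.
- env.observe(): the state, without advancing time (a new reading comes with each control period).
- env.get_image(name): name is "scene" or "top"; returns a dict with "image" (420x560x3 uint8, red, green, blue), "fov_y" (degrees; the focal length in pixels is half the picture's height over the tangent of half this angle, whatever the lens; pixels are square), "cx", "cy" (the principal point, pixels), "R" (3x3) and "t" (3): a world point X has camera coordinates R X + t. Camera axes: x right, y down, z forward; pixel columns grow to the right and rows downward; lengths in m; the calibration is good to about 2 mm. A picture is of the moment at which its call begins. There is no depth.
- env.close_job(): hands the job in, once; it reports no verdict.
The state is a dict: "time_s": time; "q": joint angles; "qvel": joint speeds; "joint_efforts": joint torques, N m; "position": TCP position; "tool_rot": TCP orientation; "ft_force": force on the tool from outside, world axes, zero at the start; "wrist_torque": the same for the moment, N m; "grip_width": finger opening in m.
Only numpy, scipy, OpenCV 4.12 (cv2) and the standard library are available. Lean on these libraries where they do the work, as an engineer would, in place of code of your own. Each camera call takes 0.05 s, during which the arm holds its last target. There are 200 camera calls.

## Task

Take hold of the loose orange sleeve on the crank of the grey fly dryer and, keeping hold of it, crank until the red fly on the carousel stands right under the lamp, then let go. Leave the bobbin winder with the blue sleeve, the can, the bottle and the thread spool alone.

Things in the scene. Friction and masses are not known exactly. Their poses are not given: they have to be found in the camera images.
- dryer: Fly dryer: fixed grey box 350 x 120 mm, 50 mm tall. Origin at table height under the crank's upright axis; x runs along the box from the crank past the carousel (cream disc, 132 mm across, centre at x = 150 mm, with a red, green, yellow and blue fly 55 mm from its centre) to the lamp.
- lamp (a point): Centre of the lower face of the dryer's black lamp head (40 mm across), 148 mm above the table, at x = 205 mm, y = 0 in the dryer's frame; its post and neck reach 206 mm.
- sleeve: Orange plastic sleeve, 28 mm across, 65 mm tall, spinning freely on an upright pin 55 mm from the dryer's crank axis, so it can be held without turning the hand. Origin on its axis at mid-height, 125.5 mm above the table; it spans heights 93 to 158 mm, the pin's head (16 mm across) ends at 164 mm. Crank arm and hub stay below 93 mm, the flies below 98 mm.
- crank (a joint): Dryer's crank angle (rad), growing counterclockwise from above; at 0 the arm points along the dryer's +x and the red fly is under the lamp. Stops at -4.8 and 0.9; starts between -4.4 and -2.4, so turn it counterclockwise. A belt turns the carousel the same way by half the crank's angle. Friction keeps it where it is left; about 1.5 N at the sleeve turns it.
- red_fly (a point): Middle of the red fly (about 50 mm long) on the carousel, 88 mm above the table, 55 mm from the carousel's axis.
- winder: Bystander: bobbin winder, a fixed wooden base 140 x 130 mm with a yellow bobbin 92 mm across. Its origin lies under its crank's axis at table height. Its crank has a blue sleeve of the same size and height as the orange one, 50 mm from its axis.
- winder_sleeve: Bystander: the blue sleeve on the winder's crank; origin on its axis at mid-height.
- can: Bystander: loose blue drinks can, 66 mm across, 120 mm tall; origin at the centre of its underside.
- varnish: Bystander: loose amber varnish bottle, 32 mm across, 65 mm tall; origin at the centre of its underside.
- spool: Bystander: loose red thread spool, 40 mm across, 40 mm tall, standing; origin at the centre of its underside.

How it is judged:
By the outcome, as a careful person would: the job done as asked, in the order asked, and still so for the second after the job is handed in, with the robot touching nothing.
It also fails if it takes over 38 s, if anything falls off the work surface, if the arm or the gripper's body presses on something with over 40 N, if the wrist force passes 120 N, or if a joint passes its speed limit or range.

## Working session

There is one attempt and no reset: what is moved stays moved. The work goes in short steps, Python scripts to look and compute and a tool call to move; the robot and the scene stay as the last step left them, time stands still between calls to the robot, and variables do not carry over. Pictures are saved under pics/ and viewed, on a budget of 10 in all, crops included, one or two more only if the job needs it, and the job is handed in when it is done.

Besides the shell and the picture viewer there is one more tool, called after ">>>" as name([rows], argument=value, ...), one row to a line, values as JSON. carry_out: Moves the arm, as the interface text tells. Its arguments: {"type":"object","properties":{"motion":{"type":"array","items":{"type":"array","items":{"type":"array","items":{"type":"number"}}}},"grip_force":{"type":"number"}},"required":["motion"]}

```bash
mkdir -p pics; ls
python3 - <<'E'
from rig import env
import cv2,numpy as np
s=env.observe(); print({k:np.round(v,3).tolist() for k,v in s.items()})
for n in("scene","top"):
    d=env.get_image(n); cv2.imwrite(f"pics/{n}0.png",cv2.resize(d["image"][:,:,::-1],(800,600),interpolation=cv2.INTER_CUBIC)); print(n,d["fov_y"],d["cx"],d["cy"],np.round(d["R"],4).tolist(),d["t"])
E
```

```text
pics
{'time_s': 0.0, 'q': [53.783, 21.842, 74.386, 0.0, 83.858, -12.335], 'qvel': [0.0, 0.072, 0.094, 0.034, 0.027, -0.016], 'joint_efforts': [-0.004, -44.846, -23.128, -0.0, 0.005, -0.0], 'position': [0.222, 0.503, 0.213], 'tool_rot': [[-0.001, 0.405, 0.914], [-0.001, 0.914, -0.405], [-1.0, -0.001, -0.0]], 'ft_force': [0.441, 0.013, 0.251], 'wrist_torque': [-0.018, 0.04, 0.003], 'grip_width': 0.085}
scene 48.505882648862254 280.71439974525725 213.42800329954255 [[0.7726, 0.6348, 0.012], [0.4198, -0.4966, -0.7597], [-0.4763, 0.592, -0.6501]] [-0.44397271 -0.17872656  1.56804752]
top 46.37471638348414 269.5768801158869 219.35746166872505 [[-0.0232, -0.9997, -0.0079], [-0.9893, 0.024, -0.144], [0.1442, 0.0045, -0.9895]] [0.01375577 0.6008283  1.30278206]
```

View pics/scene0.png

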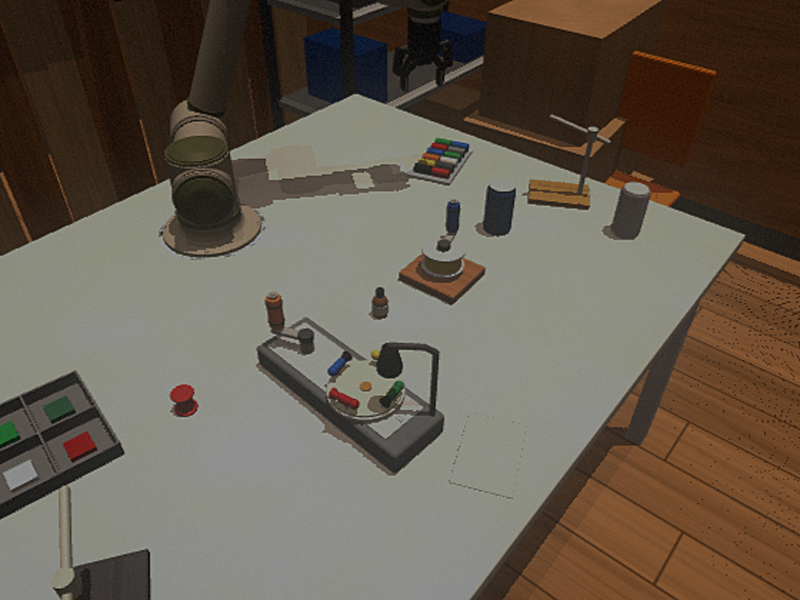

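View pics/top0.png

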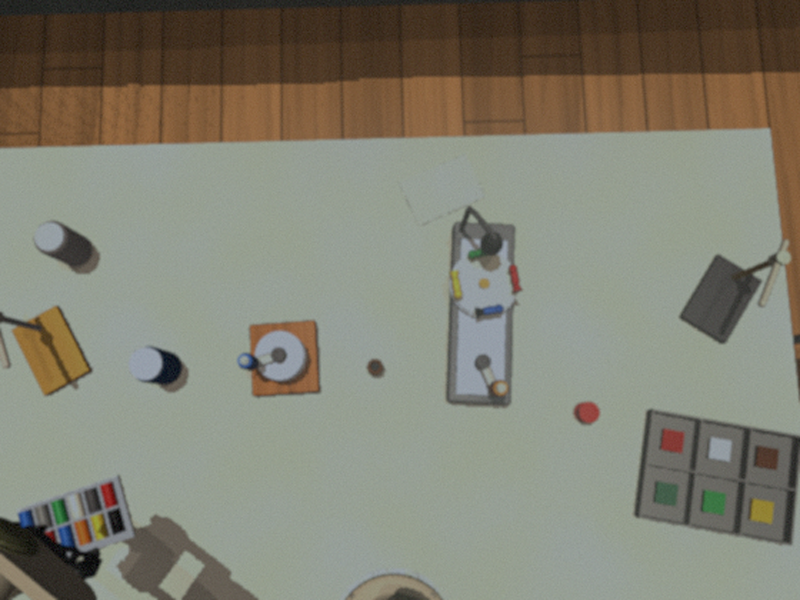

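The scene view (800x600 px) shows the dryer with the orange sleeve near (275,308), the hub at (306,335) and the carousel at (365,388). In the top view the sleeve is at (499,388), the hub at (483,362), the carousel at (484,284) and the lamp at (490,243). Next I'll enlarge both.

Run:
```python
import cv2,numpy as np
from rig import env
a=env.get_image("top")["image"][145:295,300:375,::-1]
b=env.get_image("scene")["image"][190:335,165:320,::-1]
a=cv2.resize(a,None,fx=4,fy=4,interpolation=cv2.INTER_CUBIC); b=cv2.resize(b,None,fx=3.2,fy=3.2,interpolation=cv2.INTER_CUBIC)
o=np.zeros((600,800,3),np.uint8); o[:a.shape[0],:a.shape[1]]=a; o[:b.shape[0],302:302+b.shape[1]]=b
cv2.imwrite("pics/crop1.png",cv2.convertScaleAbs(o,alpha=1.5))
```

```text
(no output)
```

View pics/crop1.png

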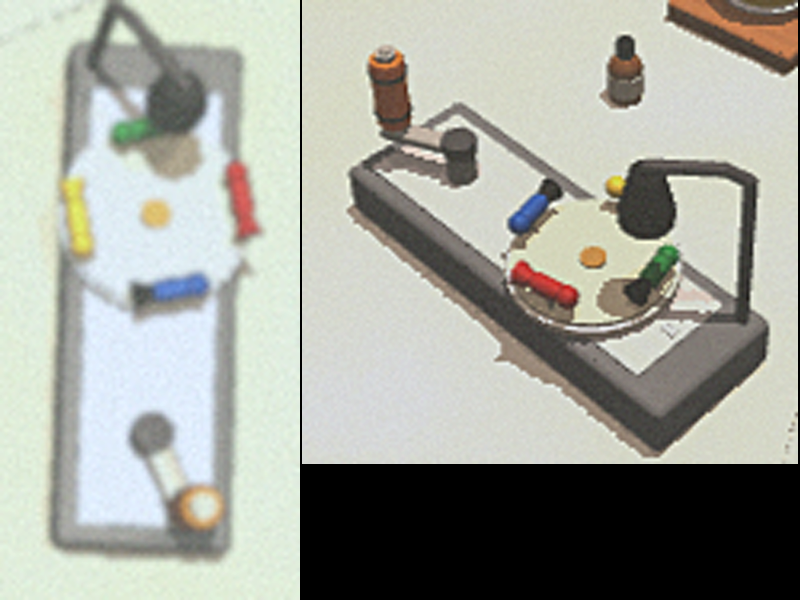

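```bash
cat > h.py <<'E'
import numpy as np
from rig import env
from scipy.optimize import least_squares
def cams():
    return {n:env.get_image(n) for n in("top","scene")}
def proj(d,X):
    c=d["R"]@X+d["t"]; f=d["image"].shape[0]/2/np.tan(np.radians(d["fov_y"]/2))
    return np.array([d["cx"]+f*c[0]/c[2],d["cy"]+f*c[1]/c[2]])
E
python3 - <<'E'
from h import *
C=cams()
T=lambda x,y:np.array([300+x/4,145+y/4]); S=lambda x,y:np.array([165+(x-302)/3.2,190+y/3.2])
def pts(p):
    x,y,w,th,zh,zc,ox=p; c,s=np.cos(w),np.sin(w)
    W=lambda a,b,z:np.array([x+c*a-s*b,y+s*a+c*b,z])
    px,py=.055*np.cos(th),.055*np.sin(th)
    return dict(hub=W(0,0,zh),car=W(.15,0,zc),pin=W(px,py,.164),lamp=W(.205,0,.148),slb=W(px,py,.093),c1=W(ox,.06,.05),c2=W(ox,-.06,.05),c3=W(ox+.35,-.06,.05),c4=W(ox+.35,.06,.05))
obs=[("top","hub",T(152,434)),("top","car",T(156,213)),("top","pin",T(203,505)),("top","c4",T(70,45)),("top","c3",T(242,48)),("top","c2",T(229,553)),("top","c1",T(52,550)),
("scene","hub",S(460,137)),("scene","car",S(593,257)),("scene","pin",S(386,50)),("scene","lamp",S(648,228)),("scene","slb",S(396,123))]
f=lambda p:np.concatenate([proj(C[n],pts(p)[k])-o for n,k,o in obs])
best=min((least_squares(f,[.5,-.15,0,t,.09,.08,-.08],loss="soft_l1") for t in(-2.4,-3.4,-4.4)),key=lambda r:r.cost)
print(np.round(best.x,4),best.cost)
for (n,k,o),r in zip(obs,f(best.x).reshape(-1,2)):print(n,k,r.round(1))
P=pts(best.x);print({k:v.round(4).tolist() for k,v in P.items()})
np.save("p.npy",best.x)
E
```

```text
[ 0.5026 -0.1777 -0.0722 -2.7383  0.0945  0.0715 -0.0796] 4.19508674172064
top hub [ 0.1 -1.3]
top car [-0.4 -0.8]
top pin [-0.8 -0.3]
top c4 [-0.2 -0.8]
top c3 [-0.1  0.4]
top c2 [0.2 1. ]
top c1 [-0.3 -0.5]
scene hub [-0.8  0.2]
scene car [-0.2  0.1]
scene pin [-0.4  0.8]
scene lamp [-0.7 -1.6]
scene slb [-0.3 -0.4]
{'hub': [0.5026, -0.1777, 0.0945], 'car': [0.6523, -0.1885, 0.0715], 'pin': [0.4506, -0.1956, 0.164], 'lamp': [0.7071, -0.1925, 0.148], 'slb': [0.4506, -0.1956, 0.093], 'c1': [0.4276, -0.1121, 0.05], 'c2': [0.4189, -0.2318, 0.05], 'c3': [0.768, -0.2571, 0.05], 'c4': [0.7766, -0.1374, 0.05]}
```

Sleeve is at about (0.451, -0.196) m, with about 2.74 rad to crank. I'll go above it at the current height.

>>> carry_out([
  [[0,-2.73,2.46,0,0,0,8.54],[0,-5.46,4.91,0,0,0,8.54],[0,-8.19,7.37,0,0,0,8.54],[0,-10.92,9.83,0,0,0,8.54],[0,-13.65,12.29,0,0,0,8.54]],
], grip_force=25)

```text
time_s: 0.72
position: [0.2798, 0.3268, 0.2137]
tool_rot: [[0.0, 0.404, 0.915], [0.0, 0.915, -0.404], [-1.0, 0.0, 0.0]]
ft_force: [1.7, 0.2, 0.3]
grip_width: 0.0856
```

>>> carry_out([
  [[0,-2.73,2.46,0,0,0,8.54],[0,-5.46,4.91,0,0,0,8.54],[0,-8.19,7.37,0,0,0,8.54],[0,-10.92,9.83,0,0,0,8.54],[0,-13.65,12.29,0,0,0,8.54]],
])

```text
time_s: 1.13
position: [0.3369, 0.1521, 0.2139]
tool_rot: [[0.001, 0.405, 0.915], [0.0, 0.915, -0.405], [-1.0, 0.0, 0.001]]
ft_force: [0.8, 0.6, 0.9]
grip_width: 0.0858
```

>>> carry_out([
  [[0,-2.73,2.46,0,0,0,8.54],[0,-5.46,4.91,0,0,0,8.54],[0,-8.19,7.37,0,0,0,8.54],[0,-10.92,9.83,0,0,0,8.54],[0,-13.65,12.29,0,0,0,8.54]],
])

```text
time_s: 1.55
position: [0.3941, -0.0227, 0.2139]
tool_rot: [[0.001, 0.405, 0.914], [-0.0, 0.914, -0.405], [-1.0, 0.0, 0.001]]
ft_force: [0.6, 1.5, 0.7]
grip_width: 0.0855
```

>>> carry_out([
  [[0,-2.73,2.46,0,0,0,8.54],[0,-5.46,4.91,0,0,0,8.54],[0,-8.19,7.37,0,0,0,8.54],[0,-10.92,9.83,0,0,0,8.54],[0,-13.65,12.29,0,0,0,8.54]],
])

```text
time_s: 1.97
position: [0.4513, -0.1973, 0.2137]
tool_rot: [[0.0, 0.405, 0.914], [-0.0, 0.914, -0.405], [-1.0, 0.0, 0.0]]
ft_force: [0.6, 0.3, -0.0]
grip_width: 0.0852
```

>>> carry_out([
  [[0,0,0,0,0,0,8.54],[0,0,0,0,0,0,8.54]],
])

```text
time_s: 2.13
position: [0.4512, -0.1967, 0.2131]
tool_rot: [[-0.001, 0.407, 0.913], [0.001, 0.913, -0.407], [-1.0, 0.0, -0.001]]
ft_force: [-1.1, 0.2, 0.7]
grip_width: 0.0856
```

```bash
cat > look.py <<'E'
import sys,cv2
from h import *
n,u0,u1,v0,v1,k,o=sys.argv[1:]
u0,u1,v0,v1=map(int,(u0,u1,v0,v1));k=float(k)
b=env.get_image(n)["image"][v0:v1,u0:u1,::-1]
cv2.imwrite(o,cv2.convertScaleAbs(cv2.resize(b,None,fx=k,fy=k,interpolation=cv2.INTER_CUBIC),alpha=1.5))
E
python3 look.py scene 140 330 110 310 3 pics/s1.png
```

```text
(no output)
```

View pics/s1.png

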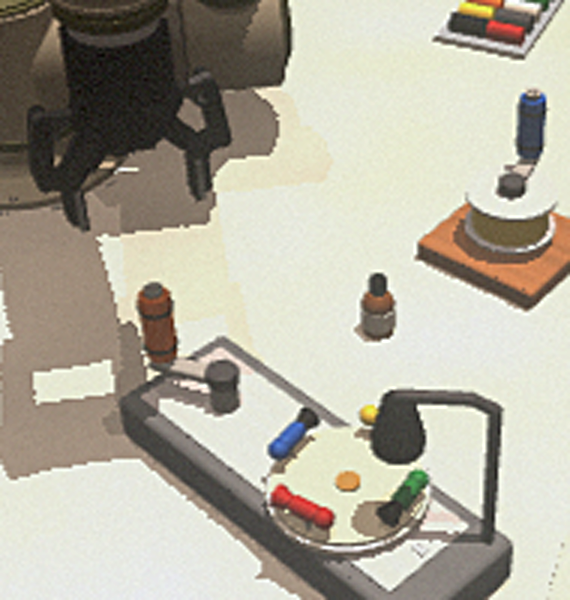

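The open jaws straddle the line of the sleeve: the fingertips are at (80,225) and (200,195), and the sleeve top is at (154,288). I'll go straight down and close.

>>> carry_out([
  [[1.9,0,0,0,0,0,8.54],[3.8,0,0,0,0,0,8.54],[5.7,0,0,0,0,0,8.54],[7.6,0,0,0,0,0,8.54],[9.2,0,0,0,0,0,8.54]],
])

```text
time_s: 2.6
position: [0.4506, -0.1937, 0.121]
tool_rot: [[-0.0, 0.403, 0.915], [0.0, 0.915, -0.403], [-1.0, 0.0, -0.001]]
ft_force: [0.3, 0.5, -0.7]
grip_width: 0.0856
```

>>> carry_out([
  [[0,0,0,0,0,0,5],[0,0,0,0,0,0,4],[0,0,0,0,0,0,3],[0,0,0,0,0,0,2],[0,0,0,0,0,0,2]],
])

```text
time_s: 3.02
position: [0.4514, -0.1955, 0.1228]
tool_rot: [[0.001, 0.405, 0.915], [-0.001, 0.915, -0.405], [-1.0, -0.001, 0.002]]
ft_force: [-2.5, 1.1, 6.1]
grip_width: 0.0273
```

>>> carry_out([
  [[0,0,0,0,0,0,2],[0,0,0,0,0,0,2],[0,0,0,0,0,0,2],[0,0,0,0,0,0,2],[0,0,0,0,0,0,2]],
])

```text
time_s: 3.43
position: [0.4514, -0.1955, 0.1228]
tool_rot: [[0.001, 0.405, 0.914], [-0.001, 0.914, -0.405], [-1.0, -0.0, 0.002]]
ft_force: [-1.6, 0.7, 6.4]
grip_width: 0.0267
```

Gripped: the opening is 26.7 mm. I'll work out the arc in tool axes.

Run:
```python
from h import *
p=np.load("p.npy"); hub=p[:2]; R=np.array([[.4045,.9145],[.9145,-.4045]])
s=np.array([.4514,-.1955]); v=s-hub; print(np.hypot(*v), np.arctan2(v[1],v[0])-p[2])
th0=np.arctan2(v[1],v[0]); th=np.linspace(th0,p[2],26)
r=np.linspace(np.hypot(*v),.055,26)
P=hub+np.c_[r*np.cos(th),r*np.sin(th)]
for c in range(5):print(((P[5*c+1:5*c+6]-P[5*c])@R.T*100).round(2).tolist())
print(P[::5].round(4).tolist())
```

```text
0.05424573674817293 -2.7350410742063307
[[-0.41, 0.43], [-0.78, 0.89], [-1.09, 1.4], [-1.34, 1.94], [-1.54, 2.5]]
[[-0.13, 0.58], [-0.2, 1.17], [-0.2, 1.77], [-0.14, 2.36], [-0.01, 2.94]]
[[0.19, 0.57], [0.44, 1.11], [0.75, 1.62], [1.11, 2.09], [1.52, 2.53]]
[[0.46, 0.39], [0.95, 0.72], [1.49, 1.0], [2.04, 1.21], [2.62, 1.37]]
[[0.59, 0.09], [1.19, 0.12], [1.79, 0.08], [2.38, -0.03], [2.96, -0.2]]
[[0.4514, -0.1955], [0.468, -0.2197], [0.4949, -0.2317], [0.5242, -0.228], [0.5473, -0.2095], [0.5575, -0.1817]]
```

>>> carry_out([
  [[0,-0.41,0.43,0,0,0,2],[0,-0.78,0.89,0,0,0,2],[0,-1.09,1.4,0,0,0,2],[0,-1.34,1.94,0,0,0,2],[0,-1.54,2.5,0,0,0,2]],
])

```text
time_s: 3.85
position: [0.4682, -0.2199, 0.1228]
tool_rot: [[0.001, 0.405, 0.914], [-0.001, 0.914, -0.405], [-1.0, -0.0, 0.002]]
ft_force: [-0.6, 1.3, 5.6]
grip_width: 0.0271
```

Forces are low, so I'll continue.

>>> carry_out([
  [[0,-0.13,0.58,0,0,0,2],[0,-0.2,1.17,0,0,0,2],[0,-0.2,1.77,0,0,0,2],[0,-0.14,2.36,0,0,0,2],[0,-0.01,2.94,0,0,0,2]],
])

```text
time_s: 4.27
position: [0.495, -0.2319, 0.1228]
tool_rot: [[0.001, 0.405, 0.914], [-0.001, 0.914, -0.405], [-1.0, -0.0, 0.001]]
ft_force: [-2.1, 0.7, 5.5]
grip_width: 0.027
```

>>> carry_out([
  [[0,0.19,0.57,0,0,0,2],[0,0.44,1.11,0,0,0,2],[0,0.75,1.62,0,0,0,2],[0,1.11,2.09,0,0,0,2],[0,1.52,2.53,0,0,0,2]],
])

```text
time_s: 4.68
position: [0.5244, -0.2284, 0.1229]
tool_rot: [[0.001, 0.405, 0.914], [-0.002, 0.914, -0.405], [-1.0, -0.001, 0.002]]
ft_force: [-1.9, 0.6, 4.6]
grip_width: 0.0267
```

>>> carry_out([
  [[0,0.46,0.39,0,0,0,2],[0,0.95,0.72,0,0,0,2],[0,1.49,1.0,0,0,0,2],[0,2.04,1.21,0,0,0,2],[0,2.62,1.37,0,0,0,2]],
])

```text
time_s: 5.1
position: [0.5478, -0.2101, 0.1228]
tool_rot: [[0.002, 0.405, 0.914], [-0.002, 0.914, -0.405], [-1.0, -0.001, 0.003]]
ft_force: [-0.4, -1.9, 4.8]
grip_width: 0.027
```

>>> carry_out([
  [[0,0.59,0.09,0,0,0,2],[0,1.19,0.12,0,0,0,2],[0,1.79,0.08,0,0,0,2],[0,2.38,-0.03,0,0,0,2],[0,2.96,-0.2,0,0,0,2]],
])

```text
time_s: 5.52
position: [0.5583, -0.182, 0.1229]
tool_rot: [[0.003, 0.405, 0.914], [-0.002, 0.914, -0.405], [-1.0, -0.001, 0.004]]
ft_force: [1.1, -1.8, 5.4]
grip_width: 0.0268
```

```bash
python3 look.py scene 200 320 190 320 4.6 pics/s2.png; python3 look.py top 290 390 140 290 4 pics/t2.png
python3 - <<'E'
from h import *
s=env.observe(); print(s["position"],s["ft_force"],s["grip_width"])
p=np.load("p.npy");w=p[2]
for n,d in cams().items():
    for a,z in((.15,p[5]),(.205,.088)): print(n,proj(d,np.array([p[0]+np.cos(w)*a,p[1]+np.sin(w)*a,z])))
E
```

```text
[ 0.55831662 -0.18106995  0.12289071] [3.03976475 1.01626381 5.76484946] 0.027072007022536117
top [338.59470383 197.43356557]
top [339.99348331 176.1671911 ]
scene [255.7618511  270.40815109]
scene [272.45356329 277.99385608]
```

View pics/s2.png

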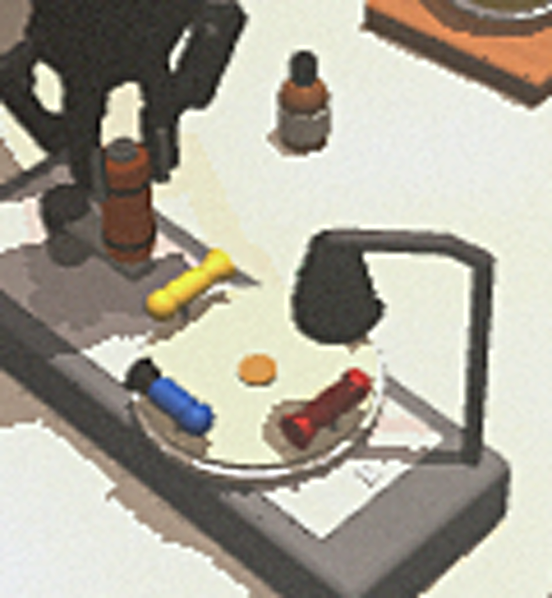

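View pics/t2.png

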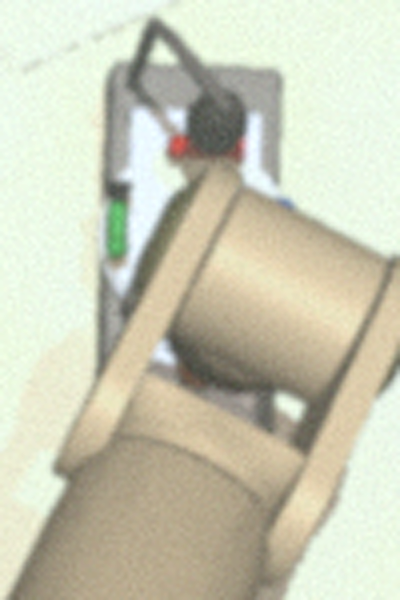

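The scene crop shows the red fly from (298,428) to (358,382) and the lamp mouth around (340,318). The top crop shows red ends at (170,147) and (243,150), either side of the lamp head at (217,125). It's close to the mark, so I'll measure the remaining error by colour.

```bash
cat > m.py <<'E'
from h import *
import cv2
C=cams();p=np.load("p.npy");w=p[2]
def W(a,b,z):return np.array([p[0]+np.cos(w)*a-np.sin(w)*b,p[1]+np.sin(w)*a+np.cos(w)*b,z])
for n,(u0,u1,v0,v1) in dict(scene=(255,290,262,295),top=(325,358,165,190)).items():
    d=C[n];i=d["image"].astype(int);r,g,b=i[v0:v1,u0:u1].transpose(2,0,1)
    m=(r>1.8*g)&(r>1.8*b)&(r>40); v,u=np.nonzero(m); u=u+u0;v=v+v0
    rect=cv2.minAreaRect(np.c_[u,v].astype(np.float32)); print(n,m.sum(),"mean",u.mean(),v.mean(),"rect",rect)
    mid=np.array(rect[0]); j=proj(d,W(.205,.01,.088))-proj(d,W(.205,0,.088))
    # solve carousel angle & reference offset from box model
    f=lambda a:proj(d,W(.15+.055*np.cos(a[0]),.055*np.sin(a[0]),.088))-mid
    s=least_squares(f,[0.]);print(" carousel angle",s.x,"res",s.fun,"axis dir model",j,)
s=env.observe()["position"][:2]-p[:2];print("crank from TCP",np.arctan2(s[1],s[0])-w,np.hypot(*s))
for n in C:print(n,"pin pred",proj(C[n],np.r_[env.observe()["position"][:2],.164]))
E
python3 m.py
```

```text
scene 64 mean 271.09375 276.6875 rect ((271.54730224609375, 276.96624755859375), (6.161124229431152, 19.064613342285156), 54.462318420410156)
 carousel angle [-0.00429228] res [0.83356334 1.08376285] axis dir model [ 3.05627052 -2.3709027 ]
top 9 mean 334.22222222222223 175.88888888888889 rect ((334.0, 175.5), (3.0, 2.0), 90.0)
 carousel angle [0.28140296] res [0.2784251  1.19094729] axis dir model [-3.72609917 -0.17166575]
crank from TCP 0.006312764671759119 0.05576199290277049
top pin pred [342.24500674 227.61291664]
scene pin pred [226.82621124 222.46896206]
```

The crank angle from the held sleeve is +0.006 rad, and the scene camera gives a carousel angle of -0.004 rad, so they agree. The top view shows only the fly's ends around the lamp, so it's a weak check. I'll let go and lift off.

>>> carry_out([
  [[0,0,0,0,0,0,3.5],[0,0,0,0,0,0,4.5],[0,0,0,0,0,0,6],[0,0,0,0,0,0,7],[0,0,0,0,0,0,7]],
])

```text
time_s: 6.23
position: [0.557, -0.1816, 0.1215]
tool_rot: [[-0.001, 0.405, 0.914], [0.0, 0.914, -0.405], [-1.0, 0.0, -0.001]]
ft_force: [0.6, 0.5, 0.8]
grip_width: 0.0699
```

>>> carry_out([
  [[0,0,0,0,0,0,7],[-1,0,0,0,0,0,7],[-3,0,0,0,0,0,7],[-6,0,0,0,0,0,7],[-10,0,0,0,0,0,7]],
])

```text
time_s: 6.65
position: [0.5562, -0.1812, 0.2216]
tool_rot: [[-0.004, 0.405, 0.914], [0.002, 0.914, -0.405], [-1.0, 0.0, -0.004]]
ft_force: [0.9, -0.7, -0.6]
grip_width: 0.0696
```

>>> carry_out([
  [[0,3,-2.4,0,0,0,7],[0,6,-5,0,0,0,7],[0,9,-7.5,0,0,0,7],[0,12,-10,0,0,0,7],[0,15,-12.5,0,0,0,7]],
])

```text
time_s: 7.07
position: [0.5028, 0.0077, 0.2226]
tool_rot: [[0.001, 0.405, 0.914], [-0.0, 0.914, -0.405], [-1.0, 0.0, 0.001]]
ft_force: [1.1, 0.4, 0.4]
grip_width: 0.07
```

>>> carry_out([
  [[0,3,-2.4,0,0,0,7],[0,5,-4,0,0,0,7],[0,6,-5,0,0,0,7],[0,6,-5,0,0,0,7],[0,6,-5,0,0,0,7]],
])

```text
time_s: 7.48
position: [0.4822, 0.0815, 0.2225]
tool_rot: [[0.001, 0.404, 0.915], [-0.0, 0.915, -0.404], [-1.0, 0.0, 0.001]]
ft_force: [0.1, 0.3, -0.4]
grip_width: 0.0699
```

```bash
python3 look.py top 290 390 140 290 4 pics/t3.png
```

```text
(no output)
```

View pics/t3.png

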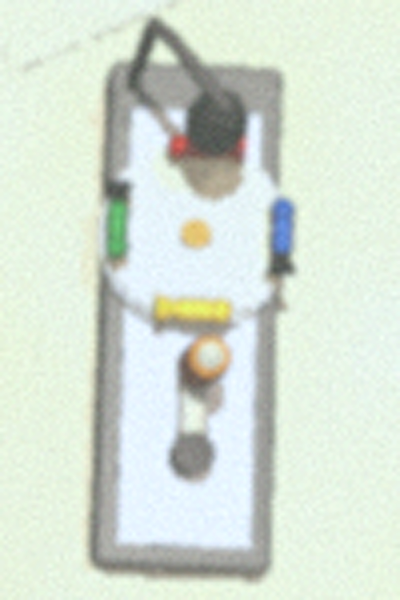

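In the top crop the red fly's ends are at (178,146) and (238,150). The carousel centre is at (196,234), yellow at (194,310), green at (117,222), blue at (283,236), the hub at (192,456) and the pin at (210,355). There is a hint of slight under-rotation, so I'll fit everything jointly.

```bash
python3 look.py scene 180 320 175 325 4 pics/s3.png
cat > fit2.py <<'E'
from h import *
C=cams()
T=lambda x,y:np.array([290+x/4,140+y/4]); S=lambda x,y:np.array([165+(x-302)/3.2,190+y/3.2])
def pts(p):
    x,y,w,th,zh,zc,ox,ca=p[:8]; c,s=np.cos(w),np.sin(w)
    W=lambda a,b,z:np.array([x+c*a-s*b,y+s*a+c*b,z])
    D=dict(hub=W(0,0,zh),car=W(.15,0,zc),pin=W(.055*np.cos(th),.055*np.sin(th),.164),lamp=W(.205,0,.148),c1=W(ox,.06,.05),c2=W(ox,-.06,.05),c3=W(ox+.35,-.06,.05),c4=W(ox+.35,.06,.05))
    for k,n in enumerate(("red","green","yellow","blue")):
        D[n]=W(.15+.055*np.cos(ca+k*np.pi/2),.055*np.sin(ca+k*np.pi/2),.088)
    return D
obs=[("top",k,T(*v)) for k,v in dict(hub=(192,456),car=(196,234),pin=(210,355),c4=(110,63),c3=(283,68),c2=(272,575),c1=(92,570),red=(208,148),green=(117,222),yellow=(194,310),blue=(283,236)).items()]
obs+=[("scene",k,S(*v)) for k,v in dict(hub=(460,137),car=(593,257),lamp=(648,228)).items()]
# p[8:12]: pixel bias per camera (calibration)
f=lambda p:np.concatenate([proj(C[n],pts(p)[k])+(p[8:10] if n=="top" else p[10:12])-o for n,k,o in obs]+[p[8:12]])
r=least_squares(f,np.r_[np.load("p.npy")[:3],0,.09,.075,-.08,0,0,0,0,0],loss="soft_l1")
cov=np.linalg.inv(r.jac.T@r.jac)
print(np.round(r.x,4),r.cost,"sd yaw,th,ca per px",np.sqrt(np.diag(cov))[[2,3,7]])
for (n,k,o),q in zip(obs,f(r.x).reshape(-1,2)):print(n,k,q.round(1))
E
python3 fit2.py
```

```text
[ 0.5025 -0.1784 -0.0729  0.0135  0.0963  0.0737 -0.077  -0.0455  0.1235
  0.9198  0.6255  0.4565] 2.5024159444721024 sd yaw,th,ca per px [0.00674419 0.04843113 0.02708323]
top hub [ 0.6 -0.9]
top car [ 0.1 -0.3]
top pin [-0.   0.1]
top c4 [ 0.2 -0.3]
top c3 [0.1 0.4]
top c2 [-0.1  0.4]
top c1 [ 0.1 -0.5]
top red [-0.6  0.2]
top green [ 0.  -0.2]
top yellow [-0.2  0. ]
top blue [-0.3  0.1]
scene hub [-0.4  0.2]
scene car [0.2 0.1]
scene lamp [-0.3 -1. ]
```

View pics/s3.png

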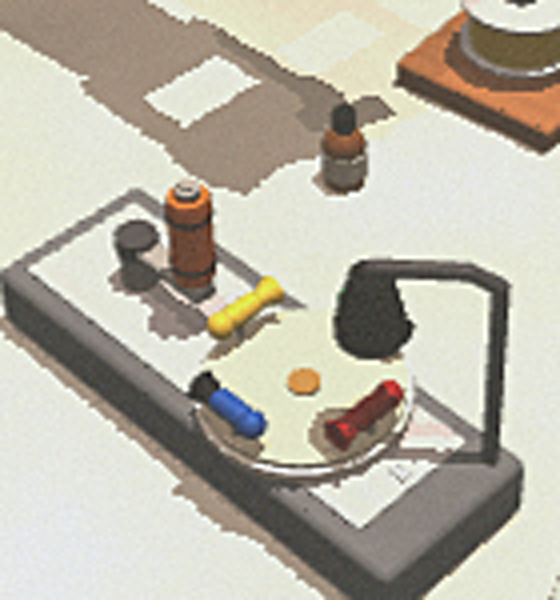

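The sleeve stands on the dryer's axis towards the carousel, and the red fly (365,413) is under the lamp mouth. The bottle and winder are unmoved. The fit gives crank +0.01 rad and carousel about -0.04 rad, roughly 2 mm at the fly and within the measurement error. I'll hand in.

```bash
python3 -c "
from rig import env
print(env.observe()['time_s']);print(env.close_job())"
```

```text
7.6833
the job is handed in; nothing more can be done
None
```

I gripped the orange sleeve, cranked it counterclockwise about 2.74 rad in one continuous hold, let go, and moved the arm clear. I handed the job in at 7.7 s on the robot's clock. Wrist forces at the end of each move stayed below about 7 N.

**Checks after letting go:** These put the crank at about +0.01 rad from its target. The red fly is under the lamp in both camera views.

**Disagreement:** The top view of the four flies gave a carousel angle of about -0.045 rad (fly about 2.5 mm short). The crank angle implies about 0, and the scene camera gave -0.004 rad just before release. The top-view figure may be biased by the flies' dark tails, and it is within about two standard errors, so I left it uncorrected.

**Other items:** The bottle and winder base looked unmoved in the last scene picture. I did not look at the can, the spool or the winder's blue sleeve again after the cranking. The arm's path stayed above the can, the spool and the blue sleeve.

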